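# Crank the trimmer's hand charger

### The arm

A 6-joint arm with a two-finger parallel gripper is mounted at the origin on the work surface. World frame = base frame: x ahead of the robot, y to its left, z up, the work surface at z = 0. Lengths are in m, angles in rad, forces in N, time in s.
With the tool pointing down it reaches from about 0.375 to 0.925 m from the base axis. Payload 5.7 kg.
Tool frame: the origin (TCP) lies between the finger pads; the fingertips stand 8 mm ahead of it and the grasp point (between the pads) lies 11 mm behind it; z points along the fingers, y is the line along which they close (so a half turn about z gives the same grasp; the last joint's range is limited). The gripper opens to 88 mm and grips with 3 to 60 N. Pads are 20 mm wide; open, the fingers measure 115 mm over their backs; the gripper's body (75 mm by 178 mm) begins 61 mm behind the grasp point.
Start: joints at [1.177, 0.359, 1.51, -0, 1.272, -0.115], TCP at [0.165, 0.577, 0.231] pointing down, gripper open.
Joint ranges: [-2.97, 2.97], [-1.01, 2.36], [0.21, 2.38], [-0.96, 4.11], [0.2, 2.71], [-2.98, 2.98]. Speed limits (rad/s): [2.39, 2.39, 3.14, 3.14, 3.14, 3.14].

### API

Orientations are given as a unit quaternion [x, y, z, w].
In Python, from workcell import ctrl gives the robot as it stands. The module is installed in compiled form; this text tells all that it offers.
- The arm moves only by the tool arm_command, never from a script. Its argument "plan" is a list that holds one entry, the list of rows, each a list of 7 numbers: the turn, a rotation vector about the tool's x, y, z in degrees, then the shift along the tool's x, y, z in mm, then the closure, from 0 (fully open) to 1 (shut). In form: [[[rx, ry, rz, tx, ty, tz, hand], ...]]. A call has 1 to 8 rows; each row shifts and turns the commanded pose from where the row before left it, along the tool's axes as they then stand; what a row does not reach is not made up. A row lasts 1/8 s, in which the tool goes at most 62.5 mm and 10.7 degrees, less where a joint would pass 70% of its speed; a pose out of reach is approached as far as the arm can. A call is refused whole if a number of a shift passes 62.5 or a number of a turn 10.7, either way. A call with a gripper value outside its range is refused whole. The fingers move at their own pace and stop on an object; the grip force is fixed at half the most. Time passes only in rows, so rows that do not move let the fingers close. It gives the time, the measured TCP pose, the force, the opening and the grip force at its end, in the units of the state.
- ctrl.state(): the state, without advancing time (a new reading comes with each control period).
- ctrl.snapshot(name): name is "scene" or "top" or "wrist"; returns a dict with "pixels" (420x560x3 uint8, red, green, blue), "z_map" (420x560 float32, m along the optical axis (not along the pixel's ray), 0 where there is no reading), "fx", "fy", "cx", "cy" (pixels), "k1" (the pictures are not rectified: a ray, as slopes to the right and down, at radius r is drawn at 1 + k1 r^2 times it, then the intrinsics apply), "rvec" (rotation vector, rad) and "tvec" (3), from world to camera coordinates, as OpenCV has them. Camera axes: x right, y down, z forward; pixel columns grow to the right and rows downward; lengths in m; the calibration is good to about 2 mm. A picture is of the moment at which its call begins.
- ctrl.close_job(): hands the job in; it is judged then, once.
The state is a dict: "time": time; "joint_pos": joint angles; "qvel": joint speeds; "joint_efforts": joint torques, N m; "tool_pos": TCP position; "tcp_rot": TCP orientation; "force": force on the tool from outside, world axes, zero at the start; "torque": the same for the moment, N m; "finger_gap": finger opening in m; "finger_force": force on a finger pad.
Only numpy, scipy, OpenCV 4.12 (cv2) and the standard library are available. Lean on these libraries where they do the work, as an engineer would, in place of code of your own. Each camera call takes 0.05 s, during which the arm holds its last target. There are 200 camera calls.

### The job

The trimmer lying in the blue hand-crank charger is flat. Take the crank by its orange knob and turn it clockwise (seen from above), through the stiff spot in each turn, until the handle comes round to the white dot for the second time, then let go of it there. Keep an easy, steady pace, at most about half a turn a second, never letting it race ahead or run back, and leave the aftershave bottle and the shaving bowl standing where they are.

Things in the scene. Friction and masses are not known exactly. Their poses are not given: they have to be found in the camera images.
- charger: Blue round charger fixed to the shelf: drum 120 mm across, 80 mm high; origin on the crank's upright axis, at shelf level. A lug on its -x side reaches 91 mm from the axis; the white dot is on it, 80 mm out, 80 mm high. On the +x side a cradle (61 to 123 mm out, 130 mm long in y) holds the black trimmer, under 65 mm high. The flat steel crank arm and hub lie on top, at heights 86 to 96 mm.
- knob_grip (a point): Middle of the crank's orange knob, 115 mm above the shelf. The knob stands upright on the arm's end, 55 mm from the axis: 22 mm in diameter, from height 96 to 134 mm. It spins freely on its pin, so a gripper holding it need not turn. Nothing else on the charger rises above 96 mm.
- crank (a joint): Crank angle, rad, grows clockwise seen from above, counted on over turns. At q the knob lies at angle pi - q anticlockwise from the charger's +x: 0 is at the dot; 6.28 first, 12.57 second return. Starts 0.4 to 0.9. Friction, 2 N at the knob, holds it within 0.9 rad of the dot. A spring resists by up to 7 N more, heaviest near 2.1 and 8.4; past 3.14 and 9.42 it pushes on as hard.
- bottle: Aluminium aftershave bottle with a dark twist cap, loose, upright: 44 mm in diameter, 118 mm high, origin under its centre. A bystander.
- bowl: White ceramic shaving bowl, loose: 104 mm across the rim, 55 mm high, origin under its centre. A bystander.

How it is judged:
On the way, in this order (a step that is already met when the one before it is completed fails the run):
1. the crank has been turned clockwise past the first stiff spot (value of joint crank above 4.7 rad).
2. the crank has been turned clockwise past the second stiff spot (value of joint crank above 11 rad).
At the end, for the whole second after the job is handed in: The crank stands still and released at the white dot, come round for the second time (12.57 rad, within 0.36 rad or 20 degrees), and the bottle and bowl stand upright within 20 mm of where they were (value of joint crank between 12.2 and 12.93 rad and velocity of joint crank between -0.1 and 0.1 rad/s and distance of each of bottle, bowl from where it was at the start of the episode below 0.02 m and angle between each of bottle, bowl's own z axis and vertical below 0.2 rad); the robot touches nothing.
It fails at once if the crank races ahead (faster than 5 rad/s) (velocity of joint crank above 5 rad/s).
It fails at once if the crank runs back (faster than 1.5 rad/s anticlockwise) (velocity of joint crank below -1.5 rad/s).
It fails at once if the bottle is knocked away or over (distance of bottle from where it was at the start of the episode above 0.03 m or angle between bottle's own z axis and vertical above 0.4 rad).
It fails at once if the bowl is knocked away or tipped (distance of bowl from where it was at the start of the episode above 0.03 m or angle between bowl's own z axis and vertical above 0.4 rad).
It also fails if it takes over 54 s, if anything falls off the work surface, if the arm or the gripper's body presses on something with over 40 N, if the wrist force passes 120 N, or if a joint passes its speed limit or range.

## Working session

There is one attempt and no reset: what is moved stays moved. The work goes in short steps, Python scripts to look and compute and a tool call to move; the robot and the scene stay as the last step left them, time stands still between calls to the robot, and variables do not carry over. Pictures are saved under pics/ and viewed, at most 10 in all, crops included, and the job is handed in when it is done.

Besides the shell and the picture viewer there is one more tool, called after ">>>" as name(argument=value, ...), one argument or row to a line, values as JSON. arm_command: Moves the arm, as the interface text tells. Its arguments: {"type":"object","properties":{"plan":{"type":"array","items":{"type":"array","items":{"type":"array","items":{"type":"number"}}}}},"required":["plan"]}

```bash
mkdir -p pics; cat > h.py <<'E'
import numpy as np, cv2
from workcell import ctrl
def snap(n):
    s=ctrl.snapshot(n); return s
def world(s,u,v,z=None):
    """pixels -> world using z_map"""
    u=np.atleast_1d(u);v=np.atleast_1d(v)
    K=np.array([[s['fx'],0,s['cx']],[0,s['fy'],s['cy']],[0,0,1.]])
    n=cv2.undistortPoints(np.stack([u,v],1).astype(float).reshape(-1,1,2),K,np.array([s['k1'],0,0,0.])).reshape(-1,2)
    R=cv2.Rodrigues(np.array(s['rvec'],float))[0];t=np.array(s['tvec'],float)
    d=np.c_[n,np.ones(len(n))]
    if z is None: c=d*s['z_map'][v.astype(int),u.astype(int)][:,None]
    else:
        o=-R.T@t; w=d@R; return o+w*((z-o[2])/w[:,2])[:,None]
    return (c-t)@R
E
python3 - <<'E'
from h import *
for n in('top','scene'):
    s=snap(n); cv2.imwrite(f'pics/{n}1.png',s['pixels'][...,::-1])
    v,u=np.mgrid[:420,:560];P=world(s,u.ravel(),v.ravel());ok=s['z_map'].ravel()>0
    c=cv2.cvtColor(s['pixels'],cv2.COLOR_RGB2HSV).reshape(-1,3)
    o=ok&(c[:,0]>5)&(c[:,0]<20)&(c[:,1]>170)&(c[:,2]>120)
    b=ok&(c[:,0]>95)&(c[:,0]<125)&(c[:,1]>120)
    for k,m in(('orange',o),('blue',b)):
        if m.sum(): print(n,k,m.sum(),np.median(P[m],0).round(4),np.percentile(P[m],[2,98],0).round(4).tolist(),u.ravel()[m].mean(),v.ravel()[m].mean())
st=ctrl.state();print(st)
E
```

```text
top orange 67 [0.4738 0.1529 0.135 ] [[0.4658, 0.1432, 0.1317], [0.4816, 0.1608, 0.1376]] 246.34328358208955 252.83582089552237
top blue 2317 [0.5258 0.1243 0.0808] [[0.4542, 0.0793, 0.0287], [0.5799, 0.1889, 0.0839]] 258.63185153215363 229.52395338800173
scene orange 94 [0.4773 0.1592 0.1329] [[0.4681, 0.1456, 0.103], [0.4829, 0.1641, 0.1373]] 334.01063829787233 192.8404255319149
scene blue 2791 [0.5471 0.1534 0.0794] [[0.4607, 0.0851, 0.013], [0.5861, 0.1966, 0.0838]] 308.33213901827304 226.25618058043713
{'time': 0.1, 'joint_pos': array([ 1.17691557e+00,  3.59416894e-01,  1.51129143e+00, -2.99263924e-05,
        1.27250806e+00, -1.15099741e-01]), 'qvel': array([ 0.00091721,  0.00117375, -0.00372391, -0.00036424, -0.00042844,
       -0.00079005]), 'joint_efforts': array([ 9.36837787e-04, -5.16354847e+01, -2.71405882e+01,  6.78443466e-02,
        2.77180370e-02, -5.72875865e-05]), 'tool_pos': array([0.16489772, 0.57627605, 0.22991569]), 'tcp_rot': array([ 1.38935146e-01,  9.90301149e-01, -7.89317753e-04, -1.90550856e-04]), 'force': array([ 0.51368423, -0.63636496,  0.58837622]), 'torque': array([0.00793044, 0.00346381, 0.04678062]), 'finger_force': 0.0, 'finger_gap': 0.08759722091490175}
```

View pics/top1.png

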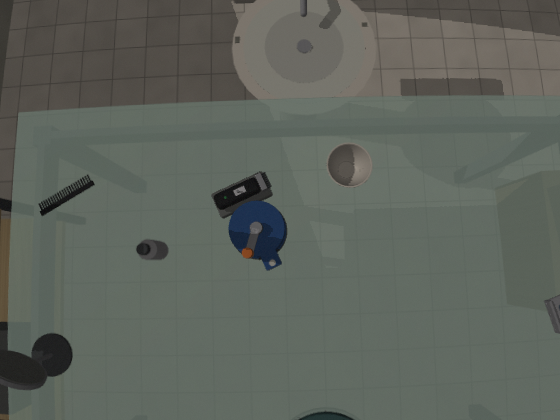

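View pics/scene1.png

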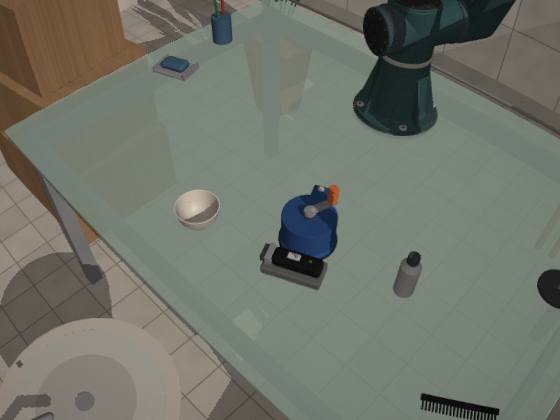

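The top view shows the orange knob at (247,253), the hub at (256,228), the dot at (272,263), the bottle at (150,249) and the bowl at (350,165). The scene view confirms this layout. Next I fit the axis.

```bash
python3 - <<'E'
from h import *
from scipy.optimize import least_squares
for n in('top','scene'):
    s=snap(n)
    v,u=[a.ravel() for a in np.mgrid[:420,:560]];P=world(s,u,v);ok=s['z_map'].ravel()>0
    c=cv2.cvtColor(s['pixels'],cv2.COLOR_RGB2HSV).reshape(-1,3)
    b=ok&(c[:,0]>95)&(c[:,0]<125)&(c[:,1]>120)&(np.hypot(P[:,0]-.52,P[:,1]-.135)<.12)
    T=b&(P[:,2]>.074)&(P[:,2]<.087)
    Q=world(s,u[T],v[T],z=.08)[:,:2]
    m=np.zeros(420*560,np.uint8);m[T]=1;m=m.reshape(420,560)
    h=cv2.convexHull(np.stack([u[T],v[T]],1).astype(np.int32)).reshape(-1,2)
    H=world(s,h[:,0],h[:,1],z=.08)[:,:2]
    r=least_squares(lambda p:np.hypot(*(H-p[:2]).T)-.059,[.52,.135],loss='cauchy',f_scale=.002)
    print(n,'axis',r.x.round(4),'res',np.median(abs(r.fun)).round(4), 'surf z',np.median(P[T,2]))
    ax=r.x
    far=np.hypot(*(Q-ax).T)
    d=Q[far>.066]-ax; print('lug dir',np.degrees(np.arctan2(*d.mean(0)[::-1])),len(d),far.max())
    w=ok&(c[:,1]<70)&(c[:,2]>140)&(abs(P[:,2]-.08)<.012)
    W=world(s,u,v,z=.08)[:,:2]; dd=np.hypot(*(W-ax).T); w&=(dd>.07)&(dd<.092)
    if w.sum(): q=W[w].mean(0)-ax; print('dot',w.sum(),W[w].mean(0),np.hypot(*q),np.degrees(np.arctan2(q[1],q[0])))
    o=ok&(c[:,0]>5)&(c[:,0]<20)&(c[:,1]>170)&(c[:,2]>120)&(P[:,2]>.128)&(P[:,2]<.14)
    k=world(s,u[o],v[o],z=.134)[:,:2]; k=(k.max(0)+k.min(0))/2; q=k-ax; print('knob',k,np.hypot(*q),np.degrees(np.arctan2(q[1],q[0])))
    hb=ok&(P[:,2]>.09)&(P[:,2]<.102)&(c[:,1]<90)&(np.hypot(*(P[:,:2]-ax).T)<.02); print('hub',P[hb].mean(0) if hb.sum() else None,hb.sum())
    for nm,(x,y,z0,z1) in {'bottle':(.53,.33,.02,.13),'bowl':(.63,-.06,.03,.065)}.items():
        e=ok&(np.hypot(P[:,0]-x,P[:,1]-y)<.1)&(P[:,2]>z0)&(P[:,2]<z1); 
        if e.sum(): print(nm,P[e].min(0).round(3),P[e].max(0).round(3))
E
```

```text
top axis [0.5268 0.1353] res 0.0002 surf z 0.08096492727046867
lug dir -156.8798241148169 128 0.08952092598536336
knob [0.47374343 0.15209948] 0.05568997321937096 162.44061796378674
hub [0.52381986 0.13650741 0.09670351] 151
bottle [0.469 0.346 0.02 ] [0.509 0.385 0.122]
bowl [ 0.613 -0.123  0.03 ] [ 0.717 -0.023  0.06 ]
scene axis [0.5311 0.1392] res 0.0007 surf z 0.0808021363910747
lug dir -155.97795870389294 115 0.09600540001847895
dot 8 [0.44951292 0.10405572] 0.08884507149457385 -156.72191129079874
knob [0.47391532 0.1549976 ] 0.059360366757517644 164.53259418998158
hub [0.52660953 0.13826646 0.0962062 ] 129
bottle [0.471 0.348 0.02 ] [0.512 0.391 0.122]
bowl [ 0.613 -0.124  0.03 ] [ 0.715 -0.021  0.061]
```

>>> arm_command(
  plan=[
    [[0,0,0,-34.4,-26.8,0,0],[0,0,0,-34.4,-26.8,0,0],[0,0,0,-34.4,-26.8,0,0],[0,0,0,-34.4,-26.8,0,0],[0,0,0,-34.4,-26.8,0,0],[0,0,0,-34.4,-26.8,0,0]],
  ],
)

```text
time: 0.95
tool_pos: [0.3199, 0.3642, 0.2306]
tcp_rot: [0.139, 0.99, -0.0, 0.0]
force: [0.3, -0.0, 0.4]
finger_gap: 0.0876
finger_force: 0.0
```

>>> arm_command(
  plan=[
    [[0,0,0,-34.4,-26.8,0,0],[0,0,0,-34.4,-26.8,0,0],[0,0,0,-34.4,-26.8,0,0],[0,0,0,-34.4,-26.8,0,0],[0,0,0,-34.4,-26.8,0,0],[0,0,0,-34.4,-26.8,0,0],[0,0,0,0,0,0,0],[0,0,0,0,0,0,0]],
  ],
)

```text
time: 1.95
tool_pos: [0.4728, 0.1543, 0.2304]
tcp_rot: [0.139, 0.99, 0.0, -0.001]
force: [-0.2, 0.7, 0.4]
finger_gap: 0.0876
finger_force: 0.0
```

```bash
python3 - <<'E'
from h import *
st=ctrl.state();print(st['tool_pos'],st['tcp_rot'],st['force'],st['joint_pos'])
s=snap('wrist'); cv2.imwrite('pics/w1.png',s['pixels'][...,::-1])
v,u=[a.ravel() for a in np.mgrid[:420,:560]];P=world(s,u,v);ok=s['z_map'].ravel()>0
c=cv2.cvtColor(s['pixels'],cv2.COLOR_RGB2HSV).reshape(-1,3)
o=ok&(c[:,0]>5)&(c[:,0]<20)&(c[:,1]>170)&(c[:,2]>100)&(P[:,2]>.130)&(P[:,2]<.14)
if o.sum():
  k=world(s,u[o],v[o],z=.134); print('knob',o.sum(),k.max(0),k.min(0),(k.max(0)+k.min(0))/2, P[o,2].mean())
w=ok&(c[:,1]<60)&(c[:,2]>130)&(abs(P[:,2]-.08)<.012)&(np.hypot(P[:,0]-.527,P[:,1]-.1365)>.06)
if w.sum(): print('dot',w.sum(),np.median(P[w],0))
E
```

```text
[0.47281211 0.1542555  0.23040674] [ 1.39311620e-01  9.90248406e-01  6.56967151e-05 -6.02309164e-04] [-0.15846637  0.66697147  0.35267048] [ 1.76000560e-01  2.11674744e-01  1.72584365e+00  5.34301517e-04
  1.20517856e+00 -1.11545457e+00]
knob 578 [0.48392486 0.16427678 0.134     ] [0.46254097 0.1432721  0.134     ] [0.47323292 0.15377444 0.134     ] 0.133642433747795
dot 919 [0.47342738 0.35630563 0.08760702]
```

View pics/w1.png

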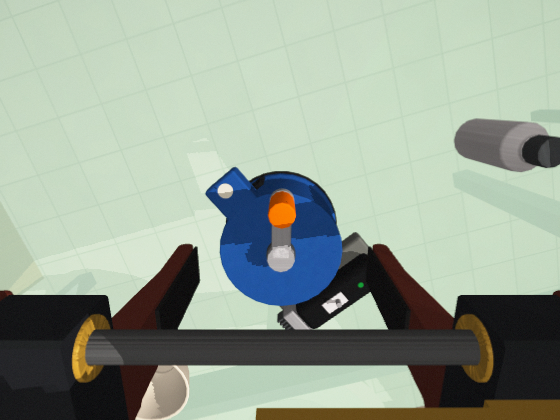

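The wrist view shows the knob at (282,210), the hub at (281,258) and the dot at (225,190), and the gripper is centred over the knob. I'll descend and get the axis from the hub and dot.

```bash
python3 - <<'E'
from h import *
s=snap('wrist')
v,u=[a.ravel() for a in np.mgrid[:420,:560]];P=world(s,u,v)
c=cv2.cvtColor(s['pixels'],cv2.COLOR_RGB2HSV).reshape(-1,3)
m=(np.hypot(u-225,v-190)<14)&(c[:,1]<60)&(c[:,2]>150); d=world(s,[u[m].mean()],[v[m].mean()],z=.08)[0]
m2=(np.hypot(u-281,v-258)<18)&(c[:,1]<60)&(c[:,2]>110)
h=world(s,u[m2],v[m2],z=.096); hc=(h.max(0)+h.min(0))/2
b=(c[:,0]>95)&(c[:,0]<125)&(c[:,1]>120)&(abs(P[:,2]-.08)<.004)&(np.hypot(P[:,0]-.527,P[:,1]-.1365)<.066)
hu=cv2.convexHull(np.stack([u[b],v[b]],1).astype(np.int32)).reshape(-1,2);H=world(s,hu[:,0],hu[:,1],z=.08)[:,:2]
from scipy.optimize import least_squares
r=least_squares(lambda p:np.hypot(*(H-p[:2]).T)-.06,[.52,.135],loss='cauchy',f_scale=.002)
print('drum',r.x,'hub',hc,h.max(0)-h.min(0),'dot',d,m.sum())
k=np.array([.4732,.1538])
for a in(r.x,hc[:2]):
    q=d[:2]-a;e=k-a;print(np.hypot(*q),np.degrees(np.arctan2(q[1],q[0])),np.hypot(*e),np.degrees(np.arctan2(e[1],e[0])))
E
```

```text
drum [0.52514775 0.13739762] hub [0.52322585 0.13797851 0.096     ] [0.03078974 0.02587697 0.        ] dot [0.45264656 0.10524008 0.08      ] 184
0.07931286127250159 -156.08055407998734 0.05447574444539411 162.47661494778043
0.07780257167458302 -155.11561810872985 0.05246813294330813 162.4495902004797
```

>>> arm_command(
  plan=[
    [[0,0,0,0,0,24,0],[0,0,0,0,0,24,0],[0,0,0,0,0,24,0],[0,0,0,0,0,24,0],[0,0,0,0,0,24,0],[0,0,0,0,0,1,0],[0,0,0,0,0,0,0]],
  ],
)

```text
time: 2.92
tool_pos: [0.4735, 0.1547, 0.1103]
tcp_rot: [0.138, 0.99, 0.0, 0.0]
force: [-0.1, 0.0, 0.4]
finger_gap: 0.0877
finger_force: 0.0
```

>>> arm_command(
  plan=[
    [[0,0,0,0,0,0,0.4],[0,0,0,0,0,0,0.7],[0,0,0,0,0,0,1],[0,0,0,0,0,0,1],[0,0,0,0,0,0,1],[0,0,0,0,0,0,1]],
  ],
)

```text
time: 3.68
tool_pos: [0.4735, 0.1539, 0.1096]
tcp_rot: [0.139, 0.99, -0.0, -0.0]
force: [0.8, 0.1, -0.4]
finger_gap: 0.0314
finger_force: 0.0
```

```bash
cat > plan.py <<'E'
from h import *
from scipy.spatial.transform import Rotation as R
import sys
A=np.array([.5257,.1372]);r=.055
def q_of(p): return (np.radians(203.8)-np.arctan2(p[1]-A[1],p[0]-A[0]))%(2*np.pi)
if __name__=='__main__':
    st=ctrl.state();p=st['tool_pos'][:2];q0=q_of(p)
    print('t',st['time'],'q',q0,'rad',np.hypot(*(p-A)),'F',st['force'].round(1),'gap',st['finger_gap'],'ff',st['finger_force'],st['tool_pos'].round(4))
    M=R.from_quat([.139,.9903,0,0]).as_matrix()
    # commanded ring points, from the q given
    q=float(sys.argv[1]);step=float(sys.argv[2]);n=int(sys.argv[3])
    Q=q+step*np.arange(n+1);a=np.radians(203.8)-Q
    X=A+r*np.c_[np.cos(a),np.sin(a)]
    D=np.c_[np.diff(X,axis=0),np.zeros(n)]@M*1000
    for i in range(0,n,8): print(round(Q[min(i+8,n)],3),[[0,0,0,*map(float,d[:2].round(1)),0,1] for d in D[i:i+8]])
E
python3 plan.py 0.72 0.2 56
```

```text
t 3.675 q 0.7256021846073364 rad 0.054856661928073806 F [ 0.8  0.1 -0.4] gap 0.03141037584334413 ff 0.0 [0.4735 0.1539 0.1096]
2.32 [[0, 0, 0, -1.4, 10.9, 0, 1], [0, 0, 0, -3.5, 10.4, 0, 1], [0, 0, 0, -5.5, 9.5, 0, 1], [0, 0, 0, -7.3, 8.2, 0, 1], [0, 0, 0, -8.8, 6.6, 0, 1], [0, 0, 0, -9.9, 4.7, 0, 1], [0, 0, 0, -10.7, 2.7, 0, 1], [0, 0, 0, -11.0, 0.5, 0, 1]]
3.92 [[0, 0, 0, -10.9, -1.7, 0, 1], [0, 0, 0, -10.3, -3.8, 0, 1], [0, 0, 0, -9.3, -5.8, 0, 1], [0, 0, 0, -8.0, -7.5, 0, 1], [0, 0, 0, -6.3, -9.0, 0, 1], [0, 0, 0, -4.4, -10.0, 0, 1], [0, 0, 0, -2.4, -10.7, 0, 1], [0, 0, 0, -0.2, -11.0, 0, 1]]
5.52 [[0, 0, 0, 2.0, -10.8, 0, 1], [0, 0, 0, 4.1, -10.2, 0, 1], [0, 0, 0, 6.1, -9.2, 0, 1], [0, 0, 0, 7.8, -7.8, 0, 1], [0, 0, 0, 9.1, -6.1, 0, 1], [0, 0, 0, 10.2, -4.1, 0, 1], [0, 0, 0, 10.8, -2.0, 0, 1], [0, 0, 0, 11.0, 0.1, 0, 1]]
7.12 [[0, 0, 0, 10.7, 2.3, 0, 1], [0, 0, 0, 10.1, 4.4, 0, 1], [0, 0, 0, 9.0, 6.3, 0, 1], [0, 0, 0, 7.5, 8.0, 0, 1], [0, 0, 0, 5.8, 9.3, 0, 1], [0, 0, 0, 3.8, 10.3, 0, 1], [0, 0, 0, 1.7, 10.8, 0, 1], [0, 0, 0, -0.5, 11.0, 0, 1]]
8.72 [[0, 0, 0, -2.6, 10.7, 0, 1], [0, 0, 0, -4.7, 9.9, 0, 1], [0, 0, 0, -6.6, 8.8, 0, 1], [0, 0, 0, -8.2, 7.3, 0, 1], [0, 0, 0, -9.5, 5.5, 0, 1], [0, 0, 0, -10.4, 3.5, 0, 1], [0, 0, 0, -10.9, 1.4, 0, 1], [0, 0, 0, -11.0, -0.8, 0, 1]]
10.32 [[0, 0, 0, -10.6, -2.9, 0, 1], [0, 0, 0, -9.8, -5.0, 0, 1], [0, 0, 0, -8.6, -6.8, 0, 1], [0, 0, 0, -7.1, -8.4, 0, 1], [0, 0, 0, -5.3, -9.6, 0, 1], [0, 0, 0, -3.2, -10.5, 0, 1], [0, 0, 0, -1.1, -10.9, 0, 1], [0, 0, 0, 1.1, -10.9, 0, 1]]
11.92 [[0, 0, 0, 3.3, -10.5, 0, 1], [0, 0, 0, 5.3, -9.6, 0, 1], [0, 0, 0, 7.1, -8.4, 0, 1], [0, 0, 0, 8.6, -6.8, 0, 1], [0, 0, 0, 9.8, -5.0, 0, 1], [0, 0, 0, 10.6, -2.9, 0, 1], [0, 0, 0, 11.0, -0.8, 0, 1], [0, 0, 0, 10.9, 1.4, 0, 1]]
```

Still closing, so I'll wait for the grip.

>>> arm_command(
  plan=[
    [[0,0,0,0,0,0,1],[0,0,0,0,0,0,1],[0,0,0,0,0,0,1],[0,0,0,0,0,0,1]],
  ],
)

```text
time: 4.18
tool_pos: [0.4734, 0.1538, 0.1096]
tcp_rot: [0.139, 0.99, -0.0, -0.0]
force: [-0.0, -1.3, 1.0]
finger_gap: 0.0216
finger_force: 30.0
```

>>> arm_command(
  plan=[
    [[0,0,0,-1.4,10.9,0,1],[0,0,0,-3.5,10.4,0,1],[0,0,0,-5.5,9.5,0,1],[0,0,0,-7.3,8.2,0,1]],
  ],
)

```text
time: 4.68
tool_pos: [0.5005, 0.1862, 0.1095]
tcp_rot: [0.138, 0.99, -0.001, -0.001]
force: [-3.9, -11.2, 5.2]
finger_gap: 0.0215
finger_force: 30.0
```

```bash
python3 plan.py 1.52 0.2 1
```

```text
t 4.675 q 1.511576940547417 rad 0.05510913482344278 F [ -3.9 -11.2   5.2] gap 0.021501076099617298 ff 30.00518024666235 [0.5005 0.1862 0.1095]
1.72 [[0, 0, 0, -8.8, 6.6, 0, 1]]
```

>>> arm_command(
  plan=[
    [[0,0,0,-8.8,6.6,0,1],[0,0,0,-9.9,4.7,0,1],[0,0,0,-10.7,2.7,0,1],[0,0,0,-11.0,0.5,0,1]],
  ],
)

```text
time: 5.18
tool_pos: [0.5407, 0.1901, 0.1093]
tcp_rot: [0.139, 0.99, -0.001, -0.004]
force: [-9.7, -2.0, 10.5]
finger_gap: 0.0211
finger_force: 30.0
```

```bash
python3 plan.py 2.32 0.2 1
```

```text
t 5.175 q 2.2626528605294394 rad 0.05498503477425196 F [-9.7 -2.  10.5] gap 0.021080142493257792 ff 30.007911872235127 [0.5407 0.1901 0.1093]
2.52 [[0, 0, 0, -10.9, -1.7, 0, 1]]
```

>>> arm_command(
  plan=[
    [[0,0,0,-10.9,-1.7,0,1],[0,0,0,-10.3,-3.8,0,1],[0,0,0,-9.3,-5.8,0,1],[0,0,0,-8.0,-7.5,0,1],[0,0,0,-6.3,-9.0,0,1],[0,0,0,-4.4,-10.0,0,1],[0,0,0,-2.4,-10.7,0,1],[0,0,0,-0.2,-11.0,0,1]],
  ],
)

```text
time: 6.18
tool_pos: [0.5769, 0.1168, 0.1094]
tcp_rot: [0.139, 0.99, -0.0, -0.0]
force: [-4.9, -2.0, 0.7]
finger_gap: 0.0217
finger_force: 30.0
```

```bash
python3 plan.py 3.92 0.2 1;python3 - <<'E'
from h import *
s=snap('wrist'); cv2.imwrite('pics/w2.png',s['pixels'][...,::-1])
E
```

```text
t 6.175 q 3.935867360461171 rad 0.055103933766579904 F [-4.9 -2.   0.7] gap 0.021707117532899736 ff 30.001871603890322 [0.5769 0.1168 0.1094]
4.12 [[0, 0, 0, 2.0, -10.8, 0, 1]]
```

View pics/w2.png

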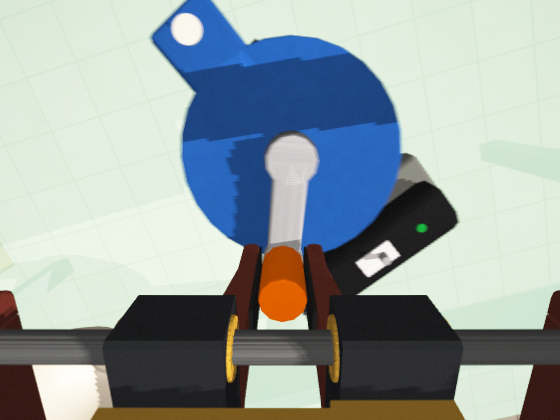

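The knob at (283,285) is still between the pads, and the arm points from the hub at (292,158) to it. I'll carry on.

>>> arm_command(
  plan=[
    [[0,0,0,2.0,-10.8,0,1],[0,0,0,4.1,-10.2,0,1],[0,0,0,6.1,-9.2,0,1],[0,0,0,7.8,-7.8,0,1],[0,0,0,9.1,-6.1,0,1],[0,0,0,10.2,-4.1,0,1],[0,0,0,10.8,-2.0,0,1],[0,0,0,11.0,0.1,0,1]],
  ],
)

```text
time: 7.22
tool_pos: [0.5046, 0.0864, 0.1097]
tcp_rot: [0.139, 0.99, -0.0, 0.0]
force: [0.7, -2.7, -2.8]
finger_gap: 0.0214
finger_force: 30.0
```

>>> arm_command(
  plan=[
    [[0,0,0,10.7,2.3,0,1],[0,0,0,10.1,4.4,0,1],[0,0,0,9.0,6.3,0,1],[0,0,0,7.5,8.0,0,1],[0,0,0,5.8,9.3,0,1],[0,0,0,3.8,10.3,0,1],[0,0,0,1.7,10.8,0,1],[0,0,0,-0.5,11.0,0,1]],
  ],
)

```text
time: 8.22
tool_pos: [0.476, 0.1606, 0.1097]
tcp_rot: [0.139, 0.99, -0.0, -0.0]
force: [-0.3, -4.0, -3.0]
finger_gap: 0.0217
finger_force: 30.0
```

```bash
python3 plan.py 7.12 0.2 1
```

```text
t 8.225 q 0.8561008357210826 rad 0.054948690756840696 F [-0.3 -4.  -3. ] gap 0.02167091022360087 ff 29.99918687331956 [0.476  0.1606 0.1097]
7.32 [[0, 0, 0, -2.6, 10.7, 0, 1]]
```

>>> arm_command(
  plan=[
    [[0,0,0,-2.6,10.7,0,1],[0,0,0,-4.7,9.9,0,1],[0,0,0,-6.6,8.8,0,1],[0,0,0,-8.2,7.3,0,1],[0,0,0,-9.5,5.5,0,1],[0,0,0,-10.4,3.5,0,1],[0,0,0,-10.9,1.4,0,1],[0,0,0,-11.0,-0.8,0,1]],
  ],
)

```text
time: 9.22
tool_pos: [0.5475, 0.1876, 0.1093]
tcp_rot: [0.139, 0.99, -0.0, -0.003]
force: [-10.5, -0.2, 4.8]
finger_gap: 0.021
finger_force: 30.0
```

>>> arm_command(
  plan=[
    [[0,0,0,-10.6,-2.9,0,1],[0,0,0,-9.8,-5.0,0,1],[0,0,0,-8.6,-6.8,0,1],[0,0,0,-7.1,-8.4,0,1],[0,0,0,-5.3,-9.6,0,1],[0,0,0,-3.2,-10.5,0,1],[0,0,0,-1.1,-10.9,0,1],[0,0,0,1.1,-10.9,0,1]],
  ],
)

```text
time: 10.22
tool_pos: [0.5744, 0.1112, 0.1094]
tcp_rot: [0.139, 0.99, -0.0, -0.001]
force: [-5.8, -3.6, 3.0]
finger_gap: 0.0214
finger_force: 30.0
```

>>> arm_command(
  plan=[
    [[0,0,0,3.3,-10.5,0,1],[0,0,0,5.3,-9.6,0,1],[0,0,0,7.1,-8.4,0,1],[0,0,0,8.6,-6.8,0,1],[0,0,0,9.8,-5.0,0,1],[0,0,0,10.6,-2.9,0,1],[0,0,0,11.0,-0.8,0,1],[0,0,0,10.9,1.4,0,1]],
  ],
)

```text
time: 11.22
tool_pos: [0.4989, 0.0892, 0.1097]
tcp_rot: [0.139, 0.99, -0.0, 0.0]
force: [-0.1, -1.8, -4.5]
finger_gap: 0.0213
finger_force: 30.0
```

```bash
python3 plan.py 11.92 0.1625 4;python3 - <<'E'
from h import *
s=snap('wrist'); cv2.imwrite('pics/w3.png',s['pixels'][...,::-1])
E
```

```text
t 11.225 q 5.63757057667681 rad 0.05499620225217237 F [-0.1 -1.8 -4.5] gap 0.02126243328111283 ff 29.998620756086893 [0.4989 0.0892 0.1097]
12.57 [[0, 0, 0, 8.5, 2.7, 0, 1], [0, 0, 0, 7.9, 4.1, 0, 1], [0, 0, 0, 7.2, 5.3, 0, 1], [0, 0, 0, 6.2, 6.4, 0, 1]]
```

View pics/w3.png

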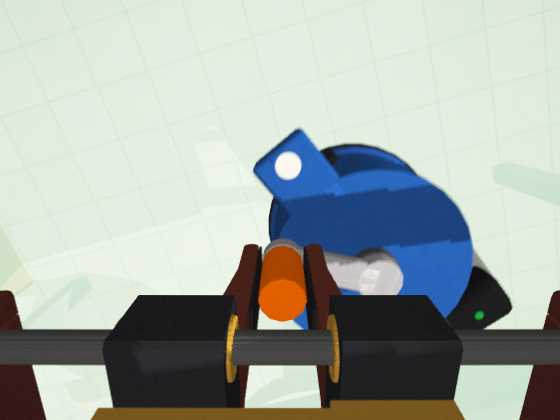

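The knob at (283,283) is held, with the dot at (288,165) still ahead. I'll finish at the dot, easing off at the end.

>>> arm_command(
  plan=[
    [[0,0,0,8.5,2.7,0,1],[0,0,0,7.9,4.1,0,1],[0,0,0,7.2,5.3,0,1],[0,0,0,3.2,3.1,0,1],[0,0,0,3.0,3.3,0,1],[0,0,0,0,0,0,1],[0,0,0,0,0,0,1]],
  ],
)

```text
time: 12.15
tool_pos: [0.4751, 0.1159, 0.1096]
tcp_rot: [0.139, 0.99, 0.0, -0.001]
force: [-5.4, 0.3, 0.1]
finger_gap: 0.0214
finger_force: 30.0
```

```bash
python3 plan.py 12.57 0.1 1;python3 - <<'E'
from h import *
s=snap('wrist'); cv2.imwrite('pics/w4.png',s['pixels'][...,::-1])
E
```

```text
t 12.15 q 0.017335715130157858 rad 0.0548525473608354 F [-5.4  0.3  0.1] gap 0.02137757802521724 ff 30.000131176784635 [0.4751 0.1159 0.1096]
12.67 [[0, 0, 0, 3.3, 4.4, 0, 1]]
```

View pics/w4.png

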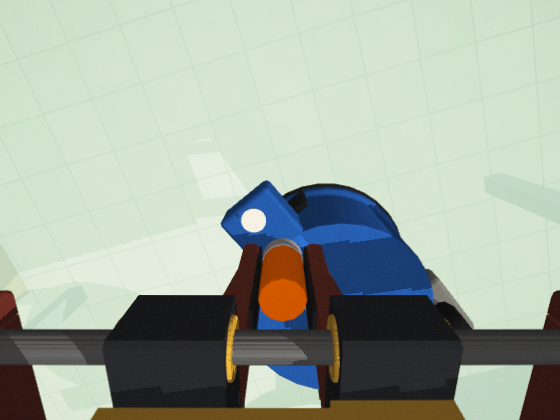

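The knob's foot at (282,245) lies beside the dot at (254,220), in line with it from the axis. I'll release and then rise.

>>> arm_command(
  plan=[
    [[0,0,0,0,0,0,0.7],[0,0,0,0,0,0,0.5],[0,0,0,0,0,0,0.4],[0,0,0,0,0,0,0.4],[0,0,0,0,0,0,0.4],[0,0,0,0,0,0,0.4],[0,0,0,0,0,0,0.4]],
  ],
)

```text
time: 13.08
tool_pos: [0.4757, 0.1154, 0.1096]
tcp_rot: [0.139, 0.99, -0.0, -0.0]
force: [-0.5, -0.2, -0.3]
finger_gap: 0.0526
finger_force: 0.0
```

>>> arm_command(
  plan=[
    [[0,0,0,0,0,-8,0.4],[0,0,0,0,0,-20,0.4],[0,0,0,0,0,-24,0.4],[0,0,0,0,0,-24,0.4],[0,0,0,0,0,-24,0.4],[0,0,0,0,0,-10,0.4],[0,0,0,0,0,0,0.4],[0,0,0,0,0,0,0.4]],
  ],
)

```text
time: 14.08
tool_pos: [0.4751, 0.1153, 0.2188]
tcp_rot: [0.139, 0.99, -0.0, -0.001]
force: [0.6, 0.0, -0.7]
finger_gap: 0.0527
finger_force: 0.0
```

```bash
python3 - <<'E'
from h import *
from plan import q_of
s=snap('wrist')
v,u=[a.ravel() for a in np.mgrid[:420,:560]];P=world(s,u,v)
c=cv2.cvtColor(s['pixels'],cv2.COLOR_RGB2HSV).reshape(-1,3)
o=(c[:,0]>5)&(c[:,0]<20)&(c[:,1]>170)&(c[:,2]>100)&(P[:,2]>.130)&(P[:,2]<.14)
k=world(s,u[o],v[o],z=.134);k=(k.max(0)+k.min(0))/2;print('knob',k,'q',q_of(k))
s=snap('top');P=world(s,u,v)
for nm,(x,y,z0,z1) in {'bottle':(.53,.33,.02,.13),'bowl':(.63,-.06,.03,.065)}.items():
    e=(s['z_map'].ravel()>0)&(np.hypot(P[:,0]-x,P[:,1]-y)<.1)&(P[:,2]>z0)&(P[:,2]<z1);print(nm,P[e].min(0).round(3),P[e].max(0).round(3))
E
```

```text
knob [0.47506288 0.11625662 0.134     ] q 0.02321526233777149
bottle [0.469 0.357 0.085] [0.508 0.384 0.123]
bowl [ 0.613 -0.122  0.03 ] [ 0.717 -0.023  0.06 ]
```

The knob sits at the dot (q ≈ 12.59), and the bottle and bowl haven't moved.

```bash
python3 -c "
from workcell import ctrl
print(ctrl.close_job())"
```

```text
the job is handed in; nothing more can be done
None
```

The crank was turned clockwise through both stiff spots at about a quarter turn a second and released at the white dot on its second return (about 12.59 rad by camera); the bottle and bowl haven't moved, and the job is handed in, though no verdict came back.

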